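Shift a drone ground-control selector into its third slot

ROBOT

A 6-joint arm with a two-finger parallel gripper is mounted at the origin on the work surface. World frame = base frame: x ahead of the robot, y to its left, z up, the work surface at z = 0. Lengths are in m, angles in rad, forces in N, time in s.
With the tool pointing down it reaches from about 0.325 to 0.925 m from the base axis. Payload 3.1 kg.
Tool frame: the origin (TCP) lies on the mounting face of the last link; the fingertips stand 173 mm ahead of it and the grasp point (between the pads) lies 155 mm ahead of it; x points along the fingers, z is the direction in which the jaws open and shut, and the axes are right-handed (so a half turn about x gives the same grasp; the last joint's range is limited). The gripper opens to 85 mm and grips with 20 to 120 N. Pads are 22 mm wide; open, the fingers measure 114 mm over their backs; the gripper's body (76 mm by 85 mm) begins 54 mm behind the grasp point. The pads swing forward as they close: fully open they stand 13 mm farther back than shut.
Start: joints at [-1.449, 0.217, 1.613, -0, 1.311, -0.112], TCP at [0.145, -0.608, 0.405] pointing down, gripper open.
Joint ranges: [-2.75, 2.75], [-0.78, 2.1], [0.31, 2.55], [-1.13, 4.27], [0.13, 2.63], [-2.58, 2.58]. Speed limits (rad/s): [2.79, 2.79, 3.14, 3.14, 3.14, 3.14].

INTERFACE

Orientations are given as a unit quaternion [x, y, z, w].
In Python, from bench import status, imaging, job gives the robot as it stands.
- The arm moves only by the tool drive_tool, never from a script. Its argument "commands" is a list of rows, each an object with "linear": the shift along the world's x, y, z in m, a list of three; "rot": the turn, a rotation vector about the world's x, y, z in degrees, a list of three; "gripper": the closure, from -1 (fully open) to 1 (shut). In form: [{"linear": [tx, ty, tz], "rot": [ax, ay, az], "gripper": gripper}, ...]. A call has 1 to 12 rows; each row is the pose to reach, as a shift and turn from the pose measured when the call began; what a row does not reach only later rows make up. A row lasts 1/12 s, in which the tool goes at most 41.7 mm and 7.16 degrees, less where a joint would pass 70% of its speed; a pose out of reach is approached as far as the arm can. A call with a gripper value outside its range is refused whole. The fingers move at their own pace and stop on an object; "grip_force" is the grip in N (left out, the last holds). Time passes only in rows, so rows that repeat a pose let the fingers close. It gives the time, the measured TCP pose, the force and the opening at its end, in the units of the state.
- status.get_obs(): the state, without advancing time (a new reading comes with each control period).
- imaging.snapshot(name): name is "scene" or "side" or "wrist"; returns the picture (400x640x3 uint8, red, green, blue); there is no depth.
- imaging.camera_info(name): a dict with "camera_matrix" (3x3 intrinsics, pixels), "R" (3x3) and "t" (3): a world point X has camera coordinates R X + t. Camera axes: x right, y down, z forward; pixel columns grow to the right and rows downward; lengths in m; the calibration is good to about 2 mm. The wrist camera is an equidistant fisheye: a pixel r from the principal point sees the ray r / f radians off the axis. A picture is of the moment at which its call begins: read the wrist's pose just before it. camera_info takes no time and is no camera call; for the wrist camera it gives the pose at the moment of the call.
- job.finish_job(): hands the job in, once; it reports no verdict.
Trained networks look in the newest picture that a camera, given by its name, has taken for a name from the list of things; names that differ only in an ending like _2 or _b are one class to them, and where a whole thing is asked for, a point or a joint stands for the part that bears it (a point fixed in the world has none). Each returns a list of dicts, best first, with "confidence" (0 to 1); they miss things now and then, are a little off and sometimes report something else, mostly with a low value. They report only what shows in the picture. A call takes as long as a camera call.
- imaging.boxes_of(thing, camera): "position" ([row, column] in pixels, amid what is visible of it).
The state is a dict: "time": time; "joint_pos": joint angles; "dq": joint speeds; "tau": joint torques, N m; "ee_pos": TCP position; "orientation": TCP orientation; "wrist_force": force on the tool from outside, world axes, zero at the start; "ft_torque": the same for the moment, N m; "width": finger opening in m.
Only numpy, scipy, OpenCV 4.12 (cv2) and the standard library are available. Lean on these libraries where they do the work, as an engineer would, in place of code of your own. Each camera call takes 0.05 s, during which the arm holds its last target.

TASK

The selector lever of the drone's ground-control box stands in the left-hand lane of its H-shaped gate. Without gripping it, push it gently with the fingertips along to the crossing lane, across to the right-hand lane and then forward, away from the robot, fully home into the third slot (the far right one, marked with three studs), and take the hand away. Leave the battery, the charger and the carton where they stand.

Things in the scene. Friction and masses are not known exactly. Their poses are not given: they have to be found in the camera images.
- console: ground-control box fixed to the table, grey shell, bare grey metal top, 240 (x) by 230 (y) by 110 mm high. Origin: centre of its underside; x is 'forward' (away from the robot, turned up to 0.4 rad either way), y left, z up. But for the lever nothing on its top is over 13 mm tall. The lever's pivot lies on the box's z axis, 18 mm above the table
- gate_center (a point): centre of the H-shaped gate on the box's top, 110 mm up, above its origin. Two fore-and-aft lanes 68 x 18 mm, 20 mm left and right of it, joined half-way by an 18 mm wide crossing lane; corners rounded 8 mm: a stem up to 5 mm off slips into the crossing when pushed across. Flat black studs beyond the slot ends: 1 far left, 2 near left, 3 far right, 4 near right
- knob_center (a point): centre of the lever's black round knob, 34 mm diameter, 36 mm high, 172 mm up the lever from its pivot (190 mm above the table when upright, about 180 mm in the slot ends). Below it a bare steel stem, 12 mm diameter. The knob travels about 38 mm to either side and 46 mm fore and aft of upright
- selector_across (a joint): sideways tilt of the lever, rad: 0 upright, about -0.22 in the left lane (all starts), +0.19 to +0.235 in the right lane (+ is to the box's right, its -y). Stays where it is left; moves under about 2 N at the knob
- selector_forward (a joint): fore-and-aft tilt of the lever, rad: 0 in the crossing lane (only there can it go across), +0.27 at the end of a forward slot, -0.27 at the end of a rear slot (+ is along the box's x). Starts from -0.25 to +0.25. Hard stops at both ends. Stays where it is left; moves under about 2 N at the knob
- battery: loose upright dark battery pack, 46 x 32 x 87 mm high, on the table left of the box; origin at the centre of its underside; to be left alone
- charger: loose white charger block, 55 x 55 x 29 mm high, on the table right of the box, nearer the robot; origin at the centre of its underside; to be left alone
- carton: loose small cardboard carton, 110 x 70 x 50 mm high, on the table right of the box, farther from the robot; origin at the centre of its underside; to be left alone

How it is judged:
On the way, in this order (a step that is already met when the one before it is completed fails the run):
1. the lever has gone across into the right-hand lane (value of joint selector_across above 0.15 rad and value of joint selector_forward below 0.18 rad), for 0.02 s.
2. the lever is forward, fully home in the third slot (value of joint selector_across above 0.15 rad and value of joint selector_forward above 0.22 rad), for 0.1 s.
At the end, for the whole second after the job is handed in: The lever rests in the third slot (right-hand lane, sideways tilt above 0.15 rad, forward tilt above 0.22 rad of 0.27, about 8 mm of the stop at the knob), at rest and let go; battery, charger and carton are within 20 mm of where they stood (all of step 2 and velocity of joint selector_forward between -0.05 and 0.05 rad/s and distance of each of battery, charger, carton from where it was at the start of the episode below 0.02 m); the robot touches nothing.
It fails at once if the lever is gripped or forced: the fingers press on it with more than 35 N in all (a grip by two fingers counts twice) (contact force between the fingers and selector_forward above 35 N).
It fails at once if the battery, charger or carton is moved or lifted (distance of any of battery, charger, carton from where it was at the start of the episode above 0.02 m).
It also fails if it takes over 62 s, if anything falls off the work surface, if the arm or the gripper's body presses on something with over 40 N, if the wrist force passes 120 N, or if a joint passes its speed limit or range.

## Working session

There is one attempt and no reset: what is moved stays moved. The work goes in short steps, Python scripts to look and compute and a tool call to move; the robot and the scene stay as the last step left them, time stands still between calls to the robot, and variables do not carry over. Pictures are saved under pics/ and viewed, and the job is handed in when it is done.

Besides the shell and the picture viewer there is one more tool, called as name([rows], argument=value, ...), one row to a line, values as JSON. drive_tool: Moves the arm, as the interface text tells. Its arguments: {"type":"object","properties":{"commands":{"type":"array","items":{"type":"object","properties":{"linear":{"type":"array","items":{"type":"number"}},"rot":{"type":"array","items":{"type":"number"}},"gripper":{"type":"number"}}}},"grip_force":{"type":"number"}},"required":["commands"]}

```bash
mkdir -p pics; python3 - <<'E'
from bench import status, imaging, job
import cv2
o=status.get_obs()
print({k:o[k] for k in('time','ee_pos','orientation','width','wrist_force')})
for c in("scene","side","wrist"):
    im=imaging.snapshot(c); cv2.imwrite(f"pics/{c}0.png",im[:,:,::-1])
    i=imaging.camera_info(c); print(c,i)
    for t in("console","gate_center","knob_center","battery","charger","carton"):
        try: print(t,imaging.boxes_of(t,c)[:2])
        except Exception as e: print(t,e)
E
```

```text
{'time': 0.0, 'ee_pos': array([ 0.14477821, -0.60759545,  0.40333206]), 'orientation': array([ 0.43885723,  0.55552584, -0.43765996,  0.55430058]), 'width': 0.08550415769349073, 'wrist_force': array([-0.71827072,  0.23392261,  0.28408681])}
scene {'camera_matrix': array([[414.38668487,   0.        , 317.97474649],
       [  0.        , 414.38668487, 195.34412829],
       [  0.        ,   0.        ,   1.        ]]), 'R': array([[ 0.99969214, -0.01686631, -0.01819771],
       [-0.02470614, -0.60902359, -0.79276723],
       [ 0.00228823,  0.79297276, -0.60925279]]), 't': array([-0.57043602,  0.11716937,  1.00070682])}
console [{'position': [217.5, 315.8], 'confidence': 0.94}]
gate_center [{'position': [221.0, 317.2], 'confidence': 0.63}]
knob_center [{'position': [166.1, 319.5], 'confidence': 0.96}]
battery [{'position': [168.8, 342.5], 'confidence': 0.58}]
charger [{'position': [279.3, 252.1], 'confidence': 0.78}]
carton [{'position': [302.5, 319.3], 'confidence': 0.56}]
side {'camera_matrix': array([[379.48852358,   0.        , 321.38598225],
       [  0.        , 379.48852358, 198.7
[... 419 characters left out ...]
.9, 323.9], 'confidence': 0.69}]
battery [{'position': [164.7, 341.2], 'confidence': 0.76}]
charger [{'position': [305.7, 260.0], 'confidence': 0.75}]
carton [{'position': [327.7, 338.5], 'confidence': 0.78}]
wrist {'camera_matrix': array([[309.70691629,   0.        , 321.72258765],
       [  0.        , 309.70691629, 200.41021592],
       [  0.        ,   0.        ,   1.        ]]), 'R': array([[ 2.31756812e-01, -9.72773577e-01, -5.89540753e-04],
       [-9.31952022e-01, -2.22204988e-01,  2.86514172e-01],
       [-2.78844415e-01, -6.58521874e-02, -9.58075822e-01]]), 't': array([-0.62482713, -0.03700385,  0.38009677])}
console []
gate_center []
knob_center []
battery []
charger []
carton []
```

```bash
python3 - <<'E'
import cv2
for c in("scene","side"):
    im=cv2.imread(f"pics/{c}0.png")[110:340,200:440]
    cv2.imwrite(f"pics/{c}0c.png",cv2.resize(im,None,fx=2.6,fy=2.6,interpolation=cv2.INTER_CUBIC))
E
```

```text
(no output)
```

View pics/scene0.png

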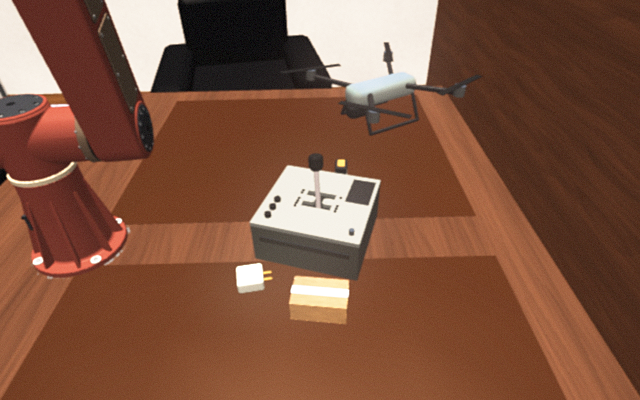

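View pics/side0.png

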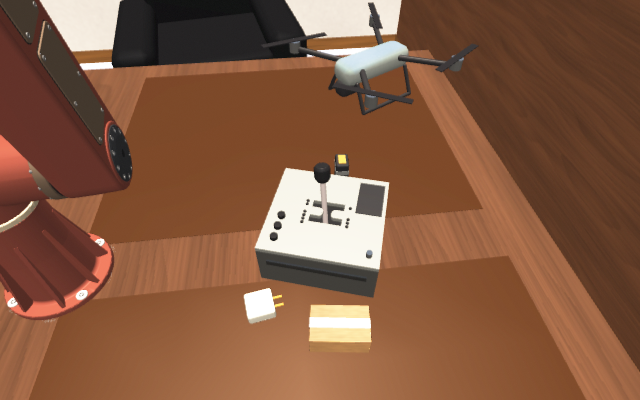

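```bash
ls pics
```

```text
scene0.png
scene0c.png
side0.png
side0c.png
wrist0.png
```

View pics/scene0c.png

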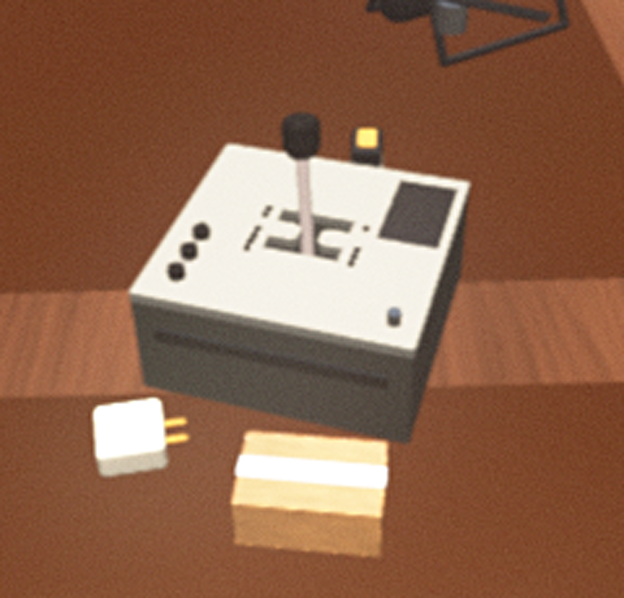

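View pics/side0c.png

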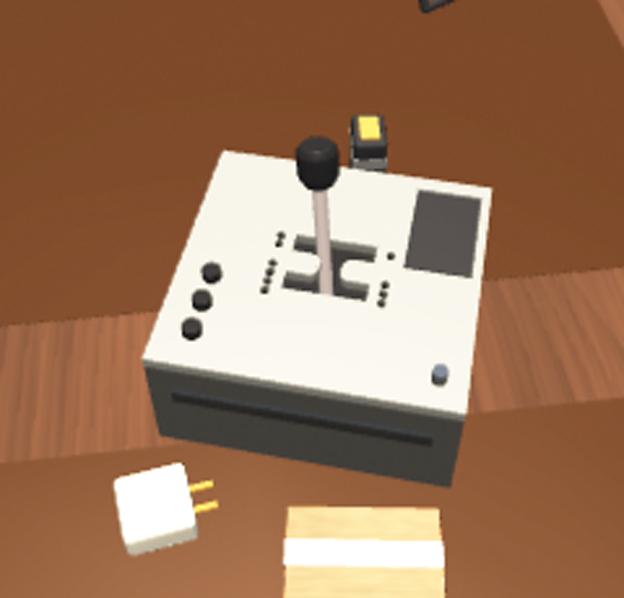

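```bash
cat > h.py <<'E'
import numpy as np
from scipy.optimize import least_squares
from bench import status, imaging
CI={c:imaging.camera_info(c) for c in("scene","side")}
def proj(c,X):
    i=CI[c];p=(i["R"]@np.atleast_2d(X).T).T+i["t"];q=p@i["camera_matrix"].T
    return q[:,:2]/q[:,2:]
def Rz(a): return np.array([[np.cos(a),-np.sin(a),0],[np.sin(a),np.cos(a),0],[0,0,1]])
def knob(pose,ac,fw,r=.172):
    # across + -> -y ; forward + -> +x
    x=np.tan(fw);y=-np.tan(ac);v=np.array([x,y,1]);v/=np.linalg.norm(v)
    return np.array([pose[0],pose[1],.018])+Rz(pose[2])@(r*v)
def tilt(pose,K):
    v=Rz(pose[2]).T@(np.asarray(K)-[pose[0],pose[1],.018]); return np.arctan2(-v[1],v[2]),np.arctan2(v[0],v[2]),np.linalg.norm(v)
def tri(uv):
    f=lambda X:np.concatenate([(proj(c,X)[0]-np.array(p)) for c,p in uv.items()])
    s=least_squares(f,[.55,0,.15]);return s.x,s.fun
E
python3 - <<'E'
from h import *
c2=lambda a:np.array(a)/2.6+[200,110]
cor={"scene":c2([(230,147),(468,183),(413,348),(133,293)]),"side":c2([(222,152),(491,187),(466,411),(147,360)])}
L=np.array([[-.12,.115,.11],[.12,.115,.11],[.12,-.115,.11],[-.12,-.115,.11]])
f=lambda p:np.concatenate([(proj(c,L@Rz(p[2]).T+[p[0],p[1],0])-cor[c]).ravel() for c in cor])
s=least_squares(f,[.55,0,0]);p=s.x;print("pose",p,s.fun.round(1))
K,r=tri({"scene":(319.5-0,166.1),"side":(323.9,178.9)});print("net knob",K,r,tilt(p,K))
K,r=tri({"scene":c2((301,136)),"side":c2((318,163))});print("eye knob",K,r,tilt(p,K))
print("gate",proj("scene",[p[0],p[1],.11]),proj("side",[p[0],p[1],.11]))
for n,a,b in(("battery",(342.5,168.8-0),(341.2,164.7)),("charger",(252.1,279.3),(260,305.7)),("carton",(319.3,302.5),(338.5,327.7))): print(n,tri({"scene":a,"side":b}))
E
```

```text
pose [ 0.57586541  0.00958998 -0.31358736] [-1.  -1.5  0.7 -0.7  1.3  0.2 -1.2 -0.3  0.1 -0.5  0.3  0.1  0.9  0.8
 -1.3 -0.2]
net knob [0.57497511 0.04432645 0.17662905] [-1.34684771  0.68802162  1.17768845 -0.67830875] (np.float64(-0.2037038958049193), np.float64(-0.07275934794235678), np.float64(0.16239024742623387))
eye knob [0.57033047 0.05524967 0.18189932] [ 0.20088481 -0.10271119 -0.17532606  0.10104784] (np.float64(-0.24928538513628742), np.float64(-0.11751514494843399), np.float64(0.17023051628993566))
gate [[319.33254758 199.69502421]] [[327.35936881 212.61825559]]
battery (array([0.6405079 , 0.20978662, 0.05697955]), array([-0.65955427,  0.37876577,  0.60073361, -0.37739648]))
charger (array([ 0.42332939, -0.12672866,  0.00123743]), array([-0.91188886,  0.22130326,  0.81704679, -0.2876775 ]))
carton (array([ 0.57121818, -0.19215955,  0.00124814]), array([ 0.54176831, -0.20166681, -0.49638683,  0.22876327]))
```

```bash
python3 - <<'E'
from h import *
import cv2
p=np.array([.5759,.0096,-.3136])
for c in("scene","side"):
    im=cv2.imread(f"pics/{c}0.png"); s=7;x0,y0=270,140
    im=cv2.resize(im[y0:y0+95,x0:x0+105],None,fx=s,fy=s,interpolation=cv2.INTER_CUBIC)
    P=lambda X:((proj(c,X)-[x0,y0]+.5)*s).astype(int)
    def loc(pts): return P(np.array(pts)@Rz(p[2]).T+[p[0],p[1],0])
    for y in(.02,-.02):
        cv2.polylines(im,[loc([(-.034,y-.009,.11),(.034,y-.009,.11),(.034,y+.009,.11),(-.034,y+.009,.11)])],True,(0,0,255),1)
    for fw,col in((-.12,(0,255,0)),(-.07,(255,0,0))):
        a,b=P(np.array([knob(p,-.22,fw,.095),knob(p,-.22,fw,.172)]));cv2.line(im,tuple(map(int,a)),tuple(map(int,b)),col,1)
        cv2.circle(im,tuple(map(int,b)),4,col,-1)
    cv2.imwrite(f"pics/{c}_ov.png",cv2.resize(im,None,fx=.85,fy=.85))
E
```

```text
(no output)
```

View pics/scene_ov.png

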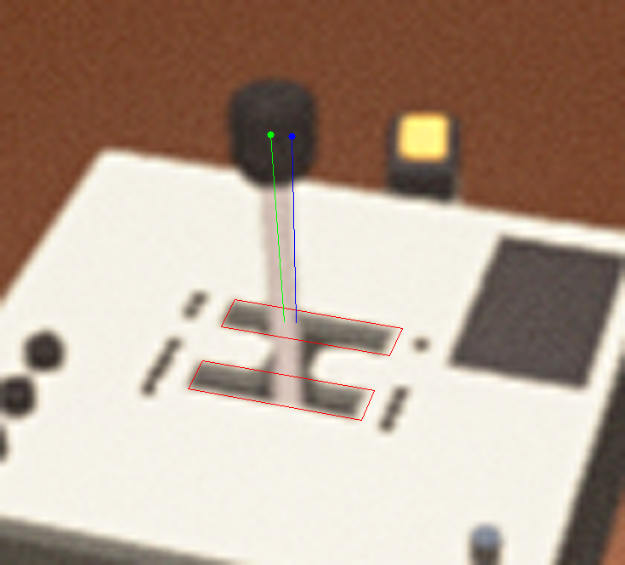

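View pics/side_ov.png

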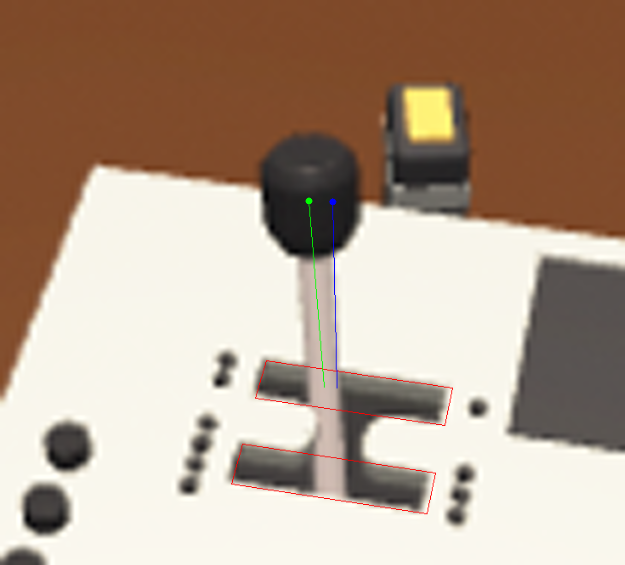

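```bash
python3 - <<'E'
from h import *
from scipy.spatial.transform import Rotation as R
o=status.get_obs();M=R.from_quat(o["orientation"]).as_matrix();print(M.round(3))
p=np.array([.5759,.0096,-.3136]); p[:2]-=.0017*Rz(p[2])[:2,0]
print(p)
for a,f in((-.22,-.11),(-.22,0),(.21,0),(.21,.27)): print(a,f,knob(p,a,f))
print(tilt(p,[.57033047,.05524967,.18189932]))
z=M[:,2];print(np.degrees(np.arctan2(z[1],z[0])))
E
```

```text
[[-0.     0.973  0.232]
 [-0.     0.232 -0.973]
 [-1.    -0.     0.   ]]
[ 0.57428291  0.01012442 -0.3136    ]
-0.22 -0.11 [0.56826226 0.05130969 0.18488776]
-0.22 0 [0.58586205 0.04582928 0.18585436]
0.21 0 [ 0.56322215 -0.023982    0.18622132]
0.21 0.27 [ 0.60635406 -0.03666043  0.18037801]
(np.float64(-0.24916822291859103), np.float64(-0.10745644185333308), np.float64(0.1700438080456974))
-76.60262680478348
```

drive_tool([
  {"linear": [0.03, 0.04, 0.02], "rot": [0, 0, 7], "gripper": 1},
  {"linear": [0.05, 0.08, 0.02], "rot": [0, 0, 14], "gripper": 1},
  {"linear": [0.07, 0.115, 0.02], "rot": [0, 0, 21], "gripper": 1},
  {"linear": [0.09, 0.15, 0.02], "rot": [0, 0, 28], "gripper": 1},
  {"linear": [0.11, 0.185, 0.02], "rot": [0, 0, 35], "gripper": 1},
  {"linear": [0.13, 0.22, 0.02], "rot": [0, 0, 42], "gripper": 1},
  {"linear": [0.15, 0.255, 0.02], "rot": [0, 0, 49], "gripper": 1},
  {"linear": [0.17, 0.29, 0.02], "rot": [0, 0, 56], "gripper": 1},
  {"linear": [0.185, 0.325, 0.02], "rot": [0, 0, 58.6], "gripper": 1},
  {"linear": [0.2, 0.36, 0.02], "rot": [0, 0, 58.6], "gripper": 1},
  {"linear": [0.215, 0.395, 0.02], "rot": [0, 0, 58.6], "gripper": 1},
  {"linear": [0.23, 0.43, 0.02], "rot": [0, 0, 58.6], "gripper": 1},
], grip_force=20)

```text
time: 2.05
ee_pos: [0.375, -0.176, 0.4251]
orientation: [0.11, 0.698, -0.111, 0.699]
wrist_force: [-0.1, -0.4, 0.5]
width: -0.0
```

drive_tool([
  {"linear": [0.02, 0.036, 0], "rot": [0, 0, 0], "gripper": 1},
  {"linear": [0.04, 0.072, 0], "rot": [0, 0, 0], "gripper": 1},
  {"linear": [0.06, 0.108, 0], "rot": [0, 0, 0], "gripper": 1},
  {"linear": [0.08, 0.144, 0], "rot": [0, 0, 0], "gripper": 1},
  {"linear": [0.1, 0.18, 0], "rot": [0, 0, 0], "gripper": 1},
  {"linear": [0.116, 0.216, 0], "rot": [0, 0, 0], "gripper": 1},
  {"linear": [0.131, 0.248, 0], "rot": [0, 0, 0], "gripper": 1},
  {"linear": [0.131, 0.248, 0], "rot": [0, 0, 0], "gripper": 1},
  {"linear": [0.131, 0.248, -0.02], "rot": [0, 0, 0], "gripper": 1},
  {"linear": [0.131, 0.248, -0.03], "rot": [0, 0, 0], "gripper": 1},
  {"linear": [0.131, 0.248, -0.03], "rot": [0, 0, 0], "gripper": 1},
])

```text
time: 2.97
ee_pos: [0.5047, 0.0717, 0.3918]
orientation: [0.11, 0.7, -0.111, 0.697]
wrist_force: [0.2, -0.3, 0.2]
width: -0.0002
```

```bash
cat > look.py <<'E'
import sys,cv2
from h import *
from scipy.spatial.transform import Rotation as R
n=sys.argv[1];o=status.get_obs();T=np.array(o["ee_pos"]);M=R.from_quat(o["orientation"]).as_matrix()
tip=T+M[:,0]*.173
z=M[:,2];print(o["time"],"tip",tip.round(4),"jawdeg",np.degrees(np.arctan2(z[1],z[0])).round(1),"F",np.round(o["wrist_force"],1))
p=np.array([.5743,.0101,-.3136]);print("tip in box",(Rz(p[2]).T@(tip-[p[0],p[1],0])).round(4))
out=[];uv={}
for c in("scene","side"):
    im=imaging.snapshot(c)[:,:,::-1].copy();b=imaging.boxes_of("knob_center",c)[:1];print(c,b)
    if b: uv[c]=b[0]["position"][::-1]
    s=3.3;x0,y0=260,120
    k=cv2.resize(im[y0:y0+125,x0:x0+120],None,fx=s,fy=s,interpolation=cv2.INTER_CUBIC)
    q=(proj(c,tip)[0]-[x0,y0]+.5)*s;cv2.circle(k,tuple(int(v) for v in q),3,(0,255,0),-1);out.append(k)
if len(uv)==2:
    K,r=tri(uv);print("knob",K.round(4),"tilt",np.round(tilt(p,K),3),"box",(Rz(p[2]).T@(K-[p[0],p[1],0])).round(4),"res",r.round(1))
cv2.imwrite(f"pics/{n}.png",np.hstack(out))
E
python3 look.py a1
```

```text
2.9667 tip [0.5037 0.0715 0.2188] jawdeg -18.0 F [ 0.2 -0.3  0.2]
tip in box [-0.0861  0.0366  0.2188]
scene [{'position': [170.9, 313.2], 'confidence': 0.91}]
side [{'position': [177.6, 324.9], 'confidence': 0.81}]
knob [0.5708 0.0588 0.1602] tilt [-0.308 -0.128  0.15 ] box [-0.0183  0.0453  0.1602] res [ 3.2 -1.6 -2.8  1.6]
```

View pics/a1.png

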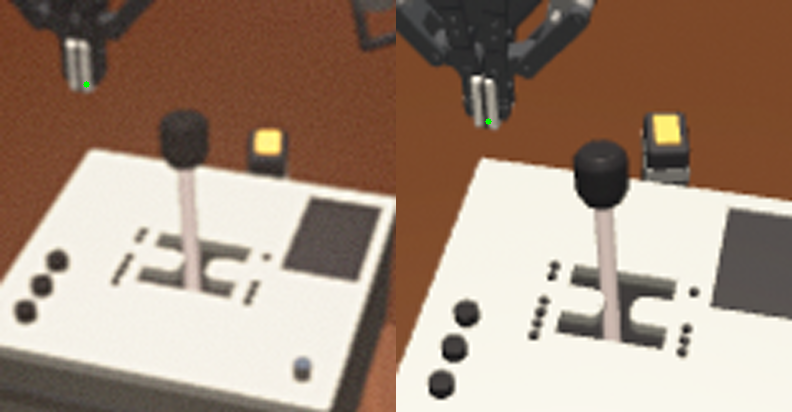

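drive_tool([
  {"linear": [0, 0, -0.025], "rot": [0, 0, 0], "gripper": 1},
  {"linear": [0, 0, -0.049], "rot": [0, 0, 0], "gripper": 1},
  {"linear": [0, 0, -0.049], "rot": [0, 0, 0], "gripper": 1},
  {"linear": [0.014, -0.005, -0.049], "rot": [0, 0, 0], "gripper": 1},
  {"linear": [0.024, -0.008, -0.049], "rot": [0, 0, 0], "gripper": 1},
  {"linear": [0.029, -0.0095, -0.049], "rot": [0, 0, 0], "gripper": 1},
  {"linear": [0.034, -0.011, -0.049], "rot": [0, 0, 0], "gripper": 1},
  {"linear": [0.039, -0.0125, -0.049], "rot": [0, 0, 0], "gripper": 1},
  {"linear": [0.042, -0.0136, -0.049], "rot": [0, 0, 0], "gripper": 1},
  {"linear": [0.042, -0.0136, -0.049], "rot": [0, 0, 0], "gripper": 1},
])

```text
time: 4.0
ee_pos: [0.5487, 0.0575, 0.3472]
orientation: [0.111, 0.697, -0.111, 0.699]
wrist_force: [-0.9, 0.2, 0.1]
width: -0.0
```

```bash
python3 look.py a2
```

```text
4.0 tip [0.5491 0.0574 0.1742] jawdeg -18.1 F [-0.9  0.2  0.1]
tip in box [-0.0385  0.0372  0.1742]
scene [{'position': [167.2, 318.3], 'confidence': 0.69}]
side [{'position': [181.6, 326.5], 'confidence': 0.83}]
knob [0.5748 0.0199 0.1916] tilt [-0.054 -0.015  0.174] box [-0.0026  0.0095  0.1916] res [-0.2  0.1  0.2 -0.1]
```

View pics/a2.png

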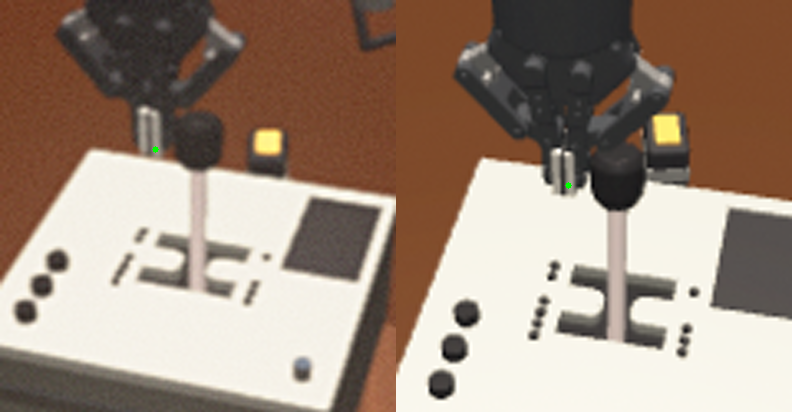

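```bash
cat > fit.py <<'E'
from h import *
def fit(uv,p=np.array([.5743,.0101,-.3136])):
    f=lambda q:np.concatenate([proj(c,knob(p,*q))[0]-np.array(v) for c,v in uv.items()])
    s=least_squares(f,[-.1,0]);return s.x.round(3),s.fun.round(1)
E
python3 - <<'E'
from fit import *
c2=lambda a:np.array(a)/2.6+[200,110]-.3
print(fit({"scene":c2((301,136)),"side":c2((318,163))}))
c3=lambda a:np.array(a)/3.3+[260,120]-.35
print(fit({"scene":c3((184,139)),"side":c3((205,173))}))
print(fit({"scene":c3((198,140)),"side":c3((221,180))}))
E
```

```text
(array([-0.234, -0.107]), array([ 0.2, -0.3, -0.1,  0.2]))
(array([-0.242, -0.111]), array([ 0.1, -0.2, -0.1,  0.2]))
(array([-0.213, -0.044]), array([-0.1,  0.5,  0. , -0.3]))
```

drive_tool([
  {"linear": [0.003, -0.001, 0], "rot": [0, 0, 0], "gripper": 1},
  {"linear": [0.006, -0.002, 0], "rot": [0, 0, 0], "gripper": 1},
  {"linear": [0.0075, -0.0025, 0], "rot": [0, 0, 0], "gripper": 1},
  {"linear": [0.0075, -0.0025, 0], "rot": [0, 0, 0], "gripper": 1},
])

```text
time: 4.53
ee_pos: [0.5558, 0.0552, 0.3468]
orientation: [0.111, 0.697, -0.111, 0.699]
wrist_force: [-0.6, 1.2, 1.0]
width: 0.0
```

```bash
python3 look.py a3
```

```text
4.5333 tip [0.5562 0.055  0.1738] jawdeg -18.1 F [-0.6  1.2  1. ]
tip in box [-0.0311  0.0372  0.1738]
scene [{'position': [170.2, 319.6], 'confidence': 0.81}]
side [{'position': [180.9, 328.6], 'confidence': 0.73}]
knob [0.58   0.04   0.1714] tilt [-0.194 -0.024  0.156] box [-0.0038  0.0302  0.1714] res [ 0.9 -0.5 -0.8  0.4]
```

View pics/a3.png

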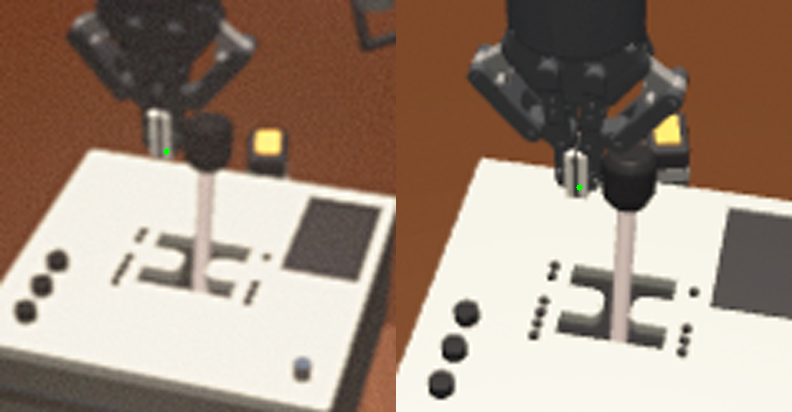

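```bash
python3 - <<'E'
from fit import *
c3=lambda a:np.array(a)/3.3+[260,120]-.35
print(fit({"scene":c3((209,142)),"side":c3((232,180))}))
import cv2
a=cv2.imread("pics/a3.png");s=1.9
cv2.imwrite("pics/a3z.png",cv2.resize(a[100:360,490:760],None,fx=2,fy=2))
p=np.array([.5743,.0101,-.3136])
for f in(-.03,0,.03):
    for r in(.095,.15):print(f,[((proj(c,knob(p,-.215,f,r))[0]-[260,120]+.35)*3.3).round() for c in("scene","side")])
E
```

```text
(array([-0.218, -0.003]), array([-0.3,  0.2,  0.2, -0.2]))
-0.03 [array([199., 245.]), array([222., 281.])]
-0.03 [array([201., 172.]), array([224., 209.])]
0 [array([203., 246.]), array([227., 282.])]
0 [array([207., 173.]), array([231., 210.])]
0.03 [array([207., 246.]), array([231., 283.])]
0.03 [array([213., 174.]), array([238., 211.])]
```

drive_tool([
  {"linear": [-0.019, 0.006, 0], "rot": [0, 0, 0], "gripper": 1},
  {"linear": [-0.019, 0.006, 0], "rot": [0, 0, 0], "gripper": 1},
  {"linear": [-0.0105, 0.032, 0], "rot": [0, 0, 0], "gripper": 1},
  {"linear": [-0.002, 0.058, -0.003], "rot": [0, 0, 0], "gripper": 1},
  {"linear": [-0.002, 0.058, -0.006], "rot": [0, 0, 0], "gripper": 1},
  {"linear": [0.022, 0.05, -0.006], "rot": [0, 0, 0], "gripper": 1},
  {"linear": [0.0475, 0.042, -0.006], "rot": [0, 0, 0], "gripper": 1},
  {"linear": [0.0475, 0.042, -0.006], "rot": [0, 0, 0], "gripper": 1},
  {"linear": [0.0445, 0.0325, -0.006], "rot": [0, 0, 0], "gripper": 1},
  {"linear": [0.042, 0.025, -0.006], "rot": [0, 0, 0], "gripper": 1},
  {"linear": [0.04, 0.0185, -0.006], "rot": [0, 0, 0], "gripper": 1},
  {"linear": [0.04, 0.0185, -0.006], "rot": [0, 0, 0], "gripper": 1},
])

```text
time: 5.73
ee_pos: [0.5945, 0.0724, 0.3406]
orientation: [0.111, 0.698, -0.112, 0.699]
wrist_force: [-0.4, 0.1, -0.7]
width: 0.0003
```

```bash
python3 look.py a4
```

```text
5.7333 tip [0.5948 0.0723 0.1676] jawdeg -18.2 F [-0.4  0.1 -0.7]
tip in box [0.0003 0.0654 0.1676]
scene [{'position': [166.2, 319.8], 'confidence': 0.56}]
side [{'position': [180.9, 331.7], 'confidence': 0.93}]
knob [0.5806 0.006  0.2049] tilt [0.011 0.039 0.187] box [ 0.0073 -0.002   0.2049] res [ 1.1 -0.6 -0.9  0.5]
```

View pics/a4.png

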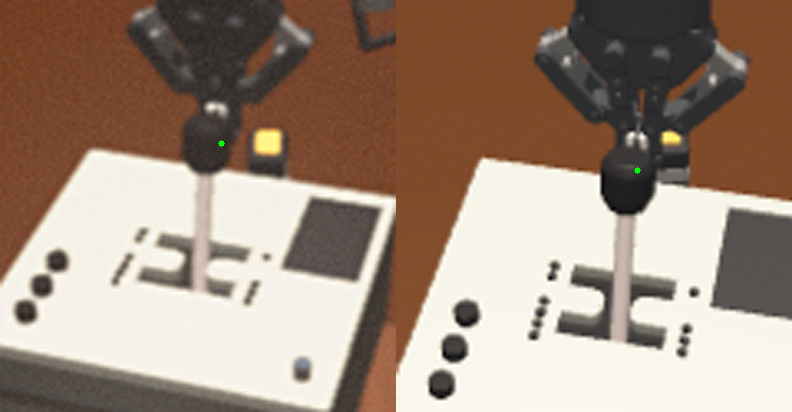

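drive_tool([
  {"linear": [-0.0015, -0.0048, 0], "rot": [0, 0, 0], "gripper": 1},
  {"linear": [-0.0031, -0.0095, 0], "rot": [0, 0, 0], "gripper": 1},
  {"linear": [-0.0046, -0.0143, 0], "rot": [0, 0, 0], "gripper": 1},
  {"linear": [-0.0062, -0.019, 0], "rot": [0, 0, 0], "gripper": 1},
  {"linear": [-0.0077, -0.0238, 0], "rot": [0, 0, 0], "gripper": 1},
  {"linear": [-0.0093, -0.0285, 0], "rot": [0, 0, 0], "gripper": 1},
  {"linear": [-0.0093, -0.0285, 0], "rot": [0, 0, 0], "gripper": 1},
])

```text
time: 6.52
ee_pos: [0.5855, 0.0441, 0.3407]
orientation: [0.111, 0.697, -0.112, 0.699]
wrist_force: [-0.3, 1.2, -0.1]
width: -0.0002
```

```bash
python3 look.py a5
```

```text
6.5167 tip [0.5859 0.0438 0.1677] jawdeg -18.1 F [-0.3  1.2 -0.1]
tip in box [0.0006 0.0357 0.1677]
scene []
side [{'position': [186.8, 328.1], 'confidence': 0.9}]
```

View pics/a5.png

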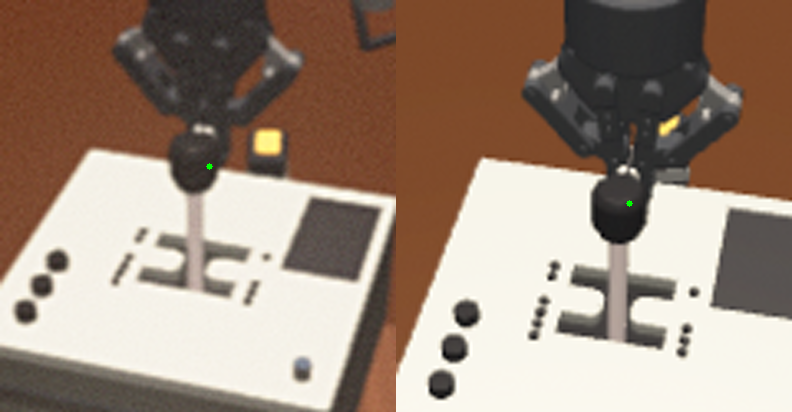

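```bash
python3 - <<'E'
from fit import *
c3=lambda a:np.array(a)/3.3+[260,120]-.35
print(fit({"scene":c3((194,161)),"side":c3((222,210))}))
E
```

```text
(array([-0.04 , -0.008]), array([-0.1,  0.2,  0.1, -0.2]))
```

drive_tool([
  {"linear": [-0.0015, -0.0048, 0], "rot": [0, 0, 0], "gripper": 1},
  {"linear": [-0.0031, -0.0095, 0], "rot": [0, 0, 0], "gripper": 1},
  {"linear": [-0.0046, -0.0143, 0], "rot": [0, 0, 0], "gripper": 1},
  {"linear": [-0.0062, -0.019, 0], "rot": [0, 0, 0], "gripper": 1},
  {"linear": [-0.0077, -0.0238, 0], "rot": [0, 0, 0], "gripper": 1},
  {"linear": [-0.0093, -0.0285, 0], "rot": [0, 0, 0], "gripper": 1},
  {"linear": [-0.0108, -0.0333, 0], "rot": [0, 0, 0], "gripper": 1},
  {"linear": [-0.012, -0.037, 0], "rot": [0, 0, 0], "gripper": 1},
  {"linear": [-0.013, -0.04, 0], "rot": [0, 0, 0], "gripper": 1},
  {"linear": [-0.0133, -0.041, 0], "rot": [0, 0, 0], "gripper": 1},
])

```text
time: 7.55
ee_pos: [0.572, 0.0034, 0.3401]
orientation: [0.111, 0.698, -0.112, 0.699]
wrist_force: [1.5, 0.4, 0.1]
width: 0.0003
```

```bash
python3 look.py a6
```

```text
7.55 tip [0.5722 0.0031 0.1671] jawdeg -18.1 F [1.5 0.4 0.1]
tip in box [ 1.000e-04 -7.300e-03  1.671e-01]
scene [{'position': [181.5, 313.0], 'confidence': 0.76}]
side [{'position': [203.3, 323.8], 'confidence': 0.63}]
knob [ 0.5624 -0.0386  0.1953] tilt [0.275 0.021 0.184] box [ 0.0037 -0.05    0.1953] res [-0.4  0.2  0.4 -0.2]
```

View pics/a6.png

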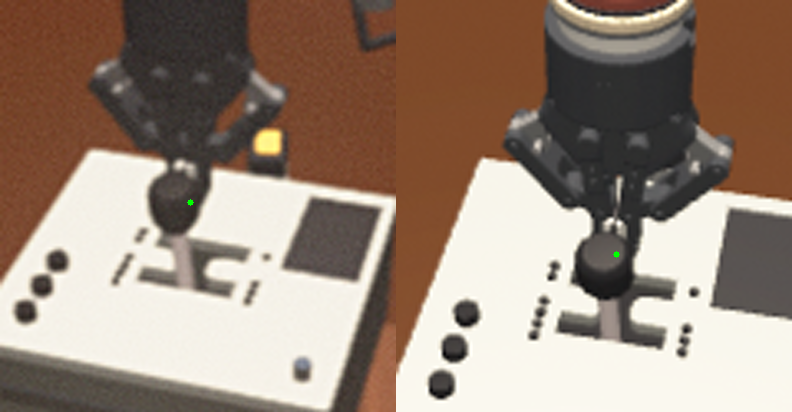

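```bash
python3 - <<'E'
from fit import *
c3=lambda a:np.array(a)/3.3+[260,120]-.35
print(fit({"scene":c3((175,204)),"side":c3((208,266))}),fit({"scene":(313,181.5),"side":(323.8,203.3)}))
E
```

```text
(array([ 0.211, -0.008]), array([-0.2, -0.3,  0.2,  0.2])) (array([0.233, 0.007]), array([-0. ,  1.1, -0. , -0.9]))
```

drive_tool([
  {"linear": [0.003, 0.01, 0], "rot": [0, 0, 0], "gripper": 1},
  {"linear": [0.0062, 0.019, 0], "rot": [0, 0, 0], "gripper": 1},
  {"linear": [-0.022, 0.028, 0], "rot": [0, 0, 0], "gripper": 1},
  {"linear": [-0.051, 0.0375, 0], "rot": [0, 0, 0], "gripper": 1},
  {"linear": [-0.051, 0.0375, 0], "rot": [0, 0, 0], "gripper": 1},
  {"linear": [-0.059, 0.0135, 0], "rot": [0, 0, 0], "gripper": 1},
  {"linear": [-0.0665, -0.01, 0], "rot": [0, 0, 0], "gripper": 1},
  {"linear": [-0.0665, -0.01, 0], "rot": [0, 0, 0], "gripper": 1},
  {"linear": [-0.055, -0.014, 0], "rot": [0, 0, 0], "gripper": 1},
  {"linear": [-0.0435, -0.0175, 0], "rot": [0, 0, 0], "gripper": 1},
  {"linear": [-0.0435, -0.0175, 0], "rot": [0, 0, 0], "gripper": 1},
])

```text
time: 8.67
ee_pos: [0.5308, -0.0135, 0.3413]
orientation: [0.111, 0.697, -0.112, 0.7]
wrist_force: [-0.3, -0.5, 1.1]
width: 0.0002
```

```bash
python3 look.py a7
```

```text
8.6667 tip [ 0.5316 -0.0139  0.1683] jawdeg -18.1 F [-0.3 -0.5  1.1]
tip in box [-0.0332 -0.036   0.1683]
scene [{'position': [182.6, 311.7], 'confidence': 0.64}]
side [{'position': [201.9, 323.9], 'confidence': 0.77}]
knob [ 0.562 -0.029  0.187] tilt [0.238 0.002 0.174] box [ 0.0003 -0.041   0.187 ] res [ 0.7 -0.4 -0.6  0.4]
```

View pics/a7.png

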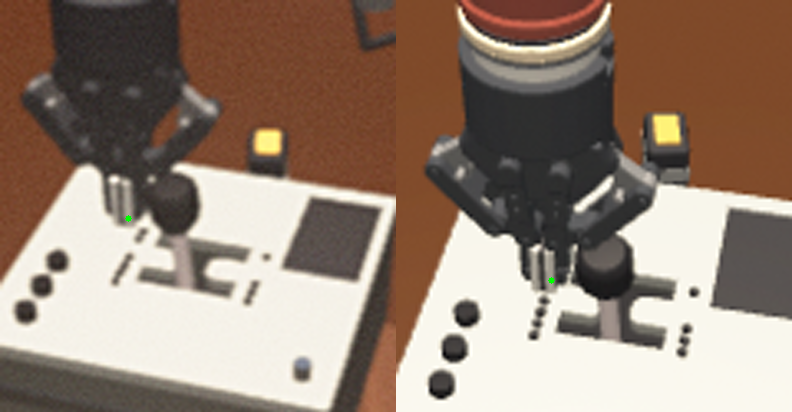

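drive_tool([
  {"linear": [0.0048, -0.0015, 0], "rot": [0, 0, 0], "gripper": 1},
  {"linear": [0.0095, -0.003, 0], "rot": [0, 0, 0], "gripper": 1},
  {"linear": [0.0143, -0.0046, 0], "rot": [0, 0, 0], "gripper": 1},
  {"linear": [0.019, -0.0062, 0], "rot": [0, 0, 0], "gripper": 1},
  {"linear": [0.0238, -0.0077, 0], "rot": [0, 0, 0], "gripper": 1},
  {"linear": [0.0285, -0.0093, 0], "rot": [0, 0, 0], "gripper": 1},
  {"linear": [0.0333, -0.0108, 0], "rot": [0, 0, 0], "gripper": 1},
  {"linear": [0.038, -0.0124, 0], "rot": [0, 0, 0], "gripper": 1},
  {"linear": [0.038, -0.0124, 0], "rot": [0, 0, 0], "gripper": 1},
])

```text
time: 9.62
ee_pos: [0.5674, -0.0257, 0.34]
orientation: [0.11, 0.698, -0.111, 0.699]
wrist_force: [-0.5, 0.2, -1.3]
width: -0.0
```

```bash
python3 look.py a8
```

```text
9.6167 tip [ 0.5675 -0.026   0.167 ] jawdeg -18.0 F [-0.5  0.2 -1.3]
tip in box [ 0.0046 -0.0364  0.167 ]
scene [{'position': [185.5, 325.2], 'confidence': 0.92}]
side [{'position': [207.4, 343.2], 'confidence': 0.69}]
knob [ 0.591  -0.0621  0.204 ] tilt [0.329 0.202 0.2  ] box [ 0.0381 -0.0635  0.204 ] res [ 1.6 -0.8 -1.4  0.8]
```

View pics/a8.png

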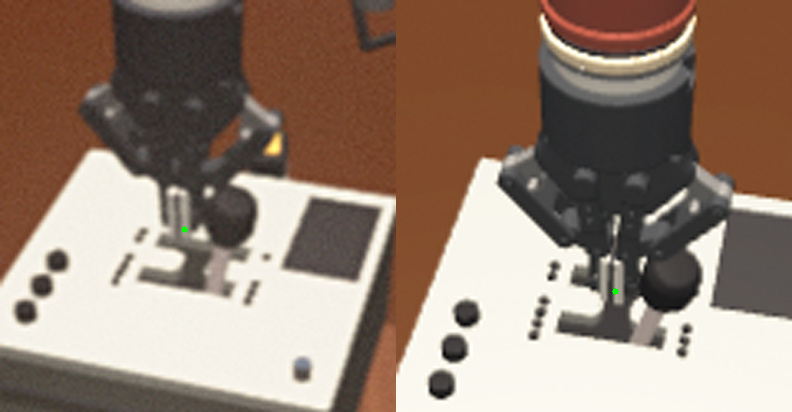

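drive_tool([
  {"linear": [0.002, -0.0006, 0], "rot": [0, 0, 0], "gripper": 1},
  {"linear": [0.004, -0.0012, 0], "rot": [0, 0, 0], "gripper": 1},
  {"linear": [0.006, -0.0019, 0], "rot": [0, 0, 0], "gripper": 1},
  {"linear": [0.006, -0.0019, 0], "rot": [0, 0, 0], "gripper": 1},
])

```text
time: 10.15
ee_pos: [0.5729, -0.0274, 0.3402]
orientation: [0.11, 0.698, -0.111, 0.699]
wrist_force: [-1.2, 0.3, -1.7]
width: 0.0003
```

```bash
python3 look.py a9
```

```text
10.15 tip [ 0.5731 -0.0278  0.1672] jawdeg -18.0 F [-1.2  0.3 -1.7]
tip in box [ 0.0105 -0.0364  0.1672]
scene [{'position': [187.4, 328.2], 'confidence': 0.61}]
side [{'position': [206.5, 347.0], 'confidence': 0.87}]
knob [ 0.5989 -0.0517  0.1924] tilt [0.286 0.239 0.187] box [ 0.0425 -0.0512  0.1924] res [ 2.4 -1.2 -2.1  1.2]
```

View pics/a9.png

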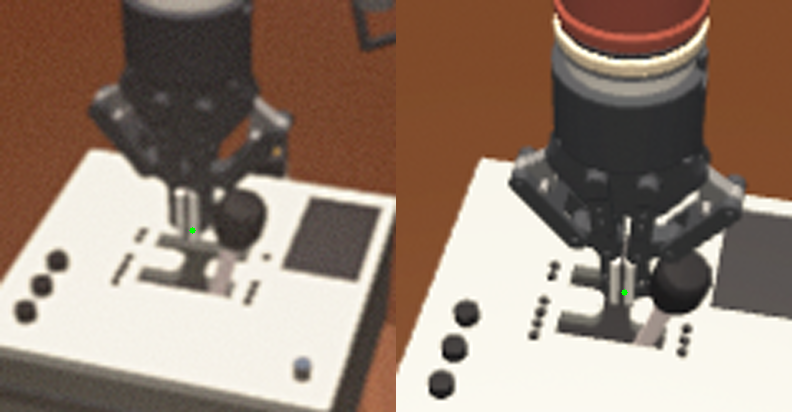

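drive_tool([
  {"linear": [0.0015, -0.0005, 0], "rot": [0, 0, 0], "gripper": 1},
  {"linear": [0.003, -0.001, 0], "rot": [0, 0, 0], "gripper": 1},
  {"linear": [0.003, -0.001, 0], "rot": [0, 0, 0], "gripper": 1},
])

```text
time: 10.6
ee_pos: [0.5759, -0.0284, 0.3403]
orientation: [0.11, 0.698, -0.111, 0.699]
wrist_force: [-1.1, -0.1, -0.8]
width: -0.0001
```

```bash
python3 look.py a10; python3 - <<'E'
import cv2
a=cv2.imread("pics/a10.png");cv2.imwrite("pics/a10z.png",cv2.resize(a[180:400,500:760],None,fx=2.5,fy=2.5))
E
```

```text
10.6 tip [ 0.5762 -0.0288  0.1673] jawdeg -18.0 F [-1.1 -0.1 -0.8]
tip in box [ 0.0138 -0.0364  0.1673]
scene [{'position': [186.7, 332.4], 'confidence': 0.81}]
side [{'position': [208.1, 349.6], 'confidence': 0.73}]
knob [ 0.6043 -0.0593  0.1978] tilt [0.306 0.271 0.195] box [ 0.0499 -0.0567  0.1978] res [ 1.  -0.5 -0.9  0.5]
```

View pics/a10z.png

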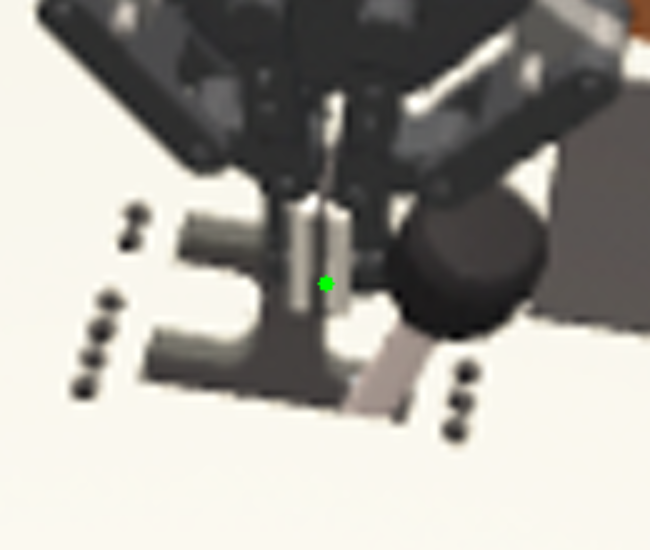

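drive_tool([
  {"linear": [0.0015, -0.0005, 0], "rot": [0, 0, 0], "gripper": 1},
  {"linear": [0.0025, -0.0008, 0], "rot": [0, 0, 0], "gripper": 1},
  {"linear": [0.0025, -0.0008, 0], "rot": [0, 0, 0], "gripper": 1},
])

```text
time: 11.05
ee_pos: [0.5782, -0.0292, 0.3401]
orientation: [0.11, 0.698, -0.111, 0.699]
wrist_force: [-2.4, 1.0, -0.5]
width: 0.0002
```

```bash
python3 look.py a11; python3 - <<'E'
import cv2
a=cv2.imread("pics/a11.png");cv2.imwrite("pics/a11z.png",cv2.resize(a[180:400,500:760],None,fx=2.5,fy=2.5))
from fit import *
p=np.array([.5743,.0101,-.3136])
for f in(.2,.23,.25,.27):print(f,[proj(c,knob(p,.21,f))[0].round(1) for c in("scene","side")], ((proj("side",knob(p,.21,f))[0]-[260,120]+.35)*3.3+[396-500,-180])*2.5)
E
```

```text
11.05 tip [ 0.5782 -0.0295  0.1671] jawdeg -18.0 F [-2.4  1.  -0.5]
tip in box [ 0.016  -0.0364  0.1671]
scene [{'position': [188.4, 332.2], 'confidence': 0.74}]
side [{'position': [208.9, 347.1], 'confidence': 0.59}]
knob [ 0.603  -0.0495  0.1855] tilt [0.278 0.267 0.18 ] box [ 0.0457 -0.0479  0.1855] res [ 0.3 -0.2 -0.3  0.2]
0.2 [array([328.5, 184.7]), array([341.2, 203.9])] [412.90808741 245.46616785]
0.23 [array([330.8, 185.5]), array([343.8, 204.6])] [434.42307877 250.90268539]
0.25 [array([332.3, 186. ]), array([345.6, 205.1])] [448.67858456 254.69020555]
0.27 [array([333.9, 186.5]), array([347.3, 205.5])] [462.85391546 258.60566709]
```

View pics/a11z.png

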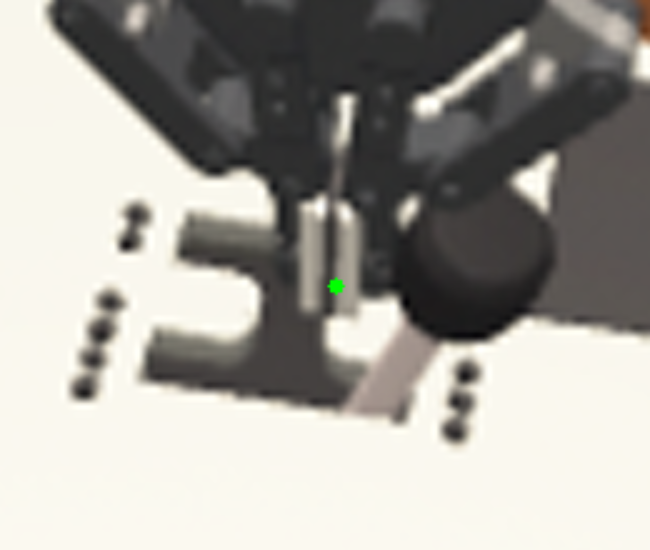

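drive_tool([
  {"linear": [0.001, -0.0003, 0], "rot": [0, 0, 0], "gripper": 1},
  {"linear": [0.0015, -0.0005, 0], "rot": [0, 0, 0], "gripper": 1},
  {"linear": [0.0015, -0.0005, 0], "rot": [0, 0, 0], "gripper": 1},
])

```text
time: 11.5
ee_pos: [0.5795, -0.0296, 0.3399]
orientation: [0.11, 0.698, -0.111, 0.698]
wrist_force: [-2.6, 1.7, -1.5]
width: -0.0002
```

drive_tool([
  {"linear": [0.001, -0.0003, 0], "rot": [0, 0, 0], "gripper": 1},
  {"linear": [0.002, -0.0006, 0], "rot": [0, 0, 0], "gripper": 1},
  {"linear": [0.002, -0.0006, 0], "rot": [0, 0, 0], "gripper": 1},
])

```text
time: 11.75
ee_pos: [0.581, -0.03, 0.3397]
orientation: [0.11, 0.7, -0.111, 0.697]
wrist_force: [-5.4, 1.4, 1.2]
width: 0.0002
```

```bash
python3 look.py a12; python3 - <<'E'
import cv2
a=cv2.imread("pics/a12.png");cv2.imwrite("pics/a12z.png",cv2.resize(a[180:400,500:760],None,fx=2.5,fy=2.5))
E
```

```text
11.75 tip [ 0.5803 -0.0301  0.1667] jawdeg -18.0 F [-5.4  1.4  1.2]
tip in box [ 0.0181 -0.0364  0.1667]
scene [{'position': [185.8, 330.0], 'confidence': 0.6}]
side [{'position': [206.5, 350.0], 'confidence': 0.81}]
knob [ 0.602  -0.0623  0.2041] tilt [0.314 0.256 0.202] box [ 0.0487 -0.0603  0.2041] res [ 2.4 -1.2 -2.   1.2]
```

View pics/a12z.png

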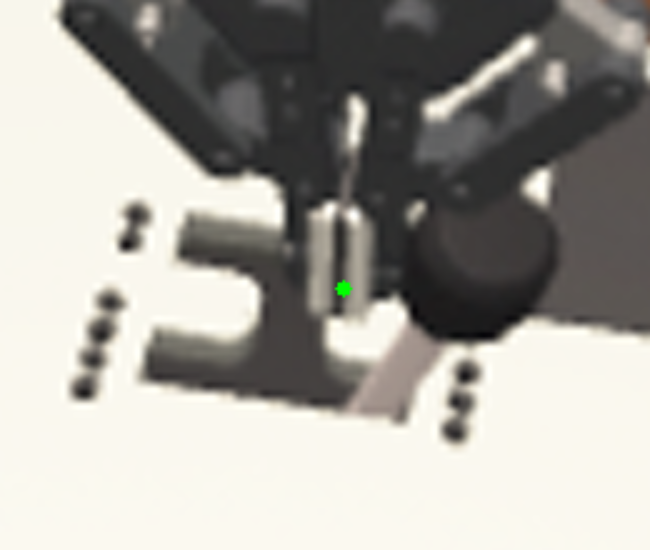

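drive_tool([
  {"linear": [-0.019, 0.006, 0], "rot": [0, 0, 0], "gripper": 1},
  {"linear": [-0.045, 0.0145, 0], "rot": [0, 0, 0], "gripper": 1},
  {"linear": [-0.07, 0.023, 0], "rot": [0, 0, 0], "gripper": 1},
  {"linear": [-0.07, 0.023, 0.03], "rot": [0, 0, 0], "gripper": 1},
  {"linear": [-0.07, 0.023, 0.07], "rot": [0, 0, 0], "gripper": 1},
  {"linear": [-0.07, 0.023, 0.1], "rot": [0, 0, 0], "gripper": 1},
  {"linear": [-0.08, 0.023, 0.12], "rot": [0, 0, 0], "gripper": 1},
  {"linear": [-0.08, 0.023, 0.12], "rot": [0, 0, 0], "gripper": 1},
  {"linear": [-0.08, 0.023, 0.12], "rot": [0, 0, 0], "gripper": 1},
])

```text
time: 12.7
ee_pos: [0.5017, -0.0073, 0.4626]
orientation: [0.11, 0.697, -0.111, 0.7]
wrist_force: [-0.3, -0.3, -0.8]
width: 0.0003
```

```bash
python3 look.py a13; python3 - <<'E'
from bench import imaging
for c in("scene","side"):
    for t in("battery","charger","carton"): print(c,t,imaging.boxes_of(t,c)[:1])
E
```

```text
12.7 tip [ 0.5025 -0.0077  0.2896] jawdeg -18.0 F [-0.3 -0.3 -0.8]
tip in box [-0.0628 -0.0391  0.2896]
scene [{'position': [189.6, 331.5], 'confidence': 0.76}]
side [{'position': [208.3, 348.4], 'confidence': 0.79}]
knob [ 0.6042 -0.0464  0.1816] tilt [0.265 0.273 0.176] box [ 0.0459 -0.0445  0.1816] res [ 1.6 -0.8 -1.4  0.8]
scene battery [{'position': [169.3, 342.9], 'confidence': 0.55}]
scene charger [{'position': [276.6, 252.1], 'confidence': 0.94}]
scene carton [{'position': [299.0, 319.3], 'confidence': 0.63}]
side battery [{'position': [167.6, 342.2], 'confidence': 0.76}]
side charger [{'position': [301.1, 258.7], 'confidence': 0.93}]
side carton [{'position': [330.5, 337.5], 'confidence': 0.66}]
```

View pics/a13.png

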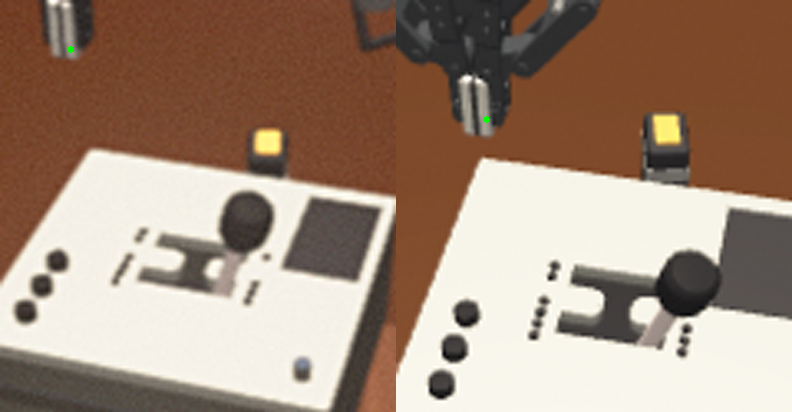

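```bash
python3 - <<'E'
from fit import *
c3=lambda a:np.array(a)/3.3+[260,120]-.35
q,r=fit({"scene":c3((246,221)),"side":c3((292,284))});print(q,r)
from bench import job
if q[1]>.24 and q[0]>.17: print(job.finish_job())
E
```

```text
[0.21  0.277] [ 0.2  0.  -0.2 -0. ]
the job is handed in; nothing more can be done
None
```

The lever is in the third slot (right-hand lane, forward) and the job is handed in. I pushed it with the closed fingertips: forward into the crossing lane, across to the right-hand lane, then forward to the stop.

**Lever:** with the hand withdrawn, I measured a sideways tilt of about 0.21 rad and a forward tilt of about 0.277 rad, nominally the 0.27 stop, with pixel residuals of 0.2 or less. These come from knob centres I read by eye in the two pictures.

**Forces:** the wrist force at the end of each move stayed at or below about 6 N, and the highest reading was against the stop.

**Loose things:** battery, charger and carton look unmoved in the pictures I took.
- The network positions shifted by only 0 to 5 pixels, which is within the detector's noise.
- I did not triangulate their final positions.

**Checks that disagreed:** the detector's own knob positions scattered by up to a few centimetres when triangulated, mostly in sideways tilt and height. I used the eye readings instead. After I withdrew, the detector gave 0.265 rad sideways and 0.273 rad forward, so its forward tilt agreed.

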